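Slide the tin up the ramp onto the bench scale

ROBOT

A 6-joint arm with a two-finger parallel gripper is mounted at the origin on the work surface. World frame = base frame: x ahead of the robot, y to its left, z up, the work surface at z = 0. Lengths are in m, angles in rad, forces in N, time in s.
With the tool pointing down it reaches from about 0.3 to 0.775 m from the base axis. Payload 14.6 kg.
Tool frame: the origin (TCP) lies on the centre line of the jaws, within the pads' length; the fingertips stand ctrl.tcp_to_tips ahead of it and the grasp point (between the pads) lies 2 mm behind it (ctrl.tcp_to_tips is the distance from the TCP to the fingertips, in m); z points along the fingers, y is the line along which they close (so a half turn about z gives the same grasp; the last joint's range is limited). The gripper opens to 94 mm and grips with 3 to 60 N. Pads are 16 mm wide; open, the fingers measure 119 mm over their backs; the gripper's body (75 mm by 177 mm) begins 78 mm behind the grasp point.
Start: joints at [-1.41, 0.3, 1.521, -0, 1.321, -0.067], TCP at [0.124, -0.536, 0.222] pointing down, gripper open.
Joint ranges: [-3.03, 3.03], [-0.79, 2.21], [0.23, 2.52], [-1.04, 4.18], [0, 3.07], [-2.55, 2.55]. Speed limits (rad/s): [2.22, 2.22, 2.57, 3.14, 3.14, 3.14].

INTERFACE

Orientations are given as [roll, pitch, yaw] about the fixed x, y, z axes, in that order (R = Rz(yaw) Ry(pitch) Rx(roll)).
In Python, from station import telemetry, viewer, hand_in, ctrl gives the robot as it stands.
- The arm moves only by the tool step_arm, never from a script. Its argument "plan" is a list of rows, each an object of numbers: "dx", "dy", "dz": the shift along the tool's x, y, z scaled (see below); "rx", "ry", "rz": the turn, a rotation vector about the tool's x, y, z scaled (see below); "claw": the closure, from 0 (fully open) to 1 (shut). In form: [{"dx": .., "dy": .., "dz": .., "rx": .., "ry": .., "rz": .., "claw": ..}, ...]. A call has 1 to 10 rows; each row shifts and turns the commanded pose from where the row before left it, along the tool's axes as they then stand; what a row does not reach is not made up. The controller multiplies each number of a shift by 0.1 m and each number of a turn by 90 degrees. A row lasts 1/10 s, in which the tool goes at most 50 mm and 8.59 degrees, less where a joint would pass 70% of its speed; a pose out of reach is approached as far as the arm can. A call with a number of a shift or a turn outside -1 to 1 is refused whole. A call with a gripper value outside its range is refused whole. The fingers move at their own pace and stop on an object; "grip_force" is the grip in N (left out, the last holds). Time passes only in rows, so rows that do not move let the fingers close. It gives the time, the measured TCP pose, the force, the opening and the grip force at its end, in the units of the state.
- telemetry.get_obs(): the state, without advancing time (a new reading comes with each control period).
- viewer.camera(name): name is "side" or "top" or "wrist"; returns a dict with "img" (400x640x3 uint8, red, green, blue), "z_map" (400x640 float32, m along the optical axis (not along the pixel's ray), 0 where there is no reading), "fx", "fy", "cx", "cy" (pixels), "R" (3x3) and "t" (3): a world point X has camera coordinates R X + t; the wrist camera has in their place "tool_from_camera" (4x4, takes a point from camera to tool coordinates, whose origin is the TCP and whose axes are the flange's). Camera axes: x right, y down, z forward; pixel columns grow to the right and rows downward; lengths in m; the calibration is good to about 2 mm. A picture is of the moment at which its call begins: read the wrist's pose just before it.
- hand_in(): hands the job in; it is judged then, once.
Trained networks look in a picture, given as the dict that the camera call returned (one of the last four; its "shot" number tells which), for a name from the list of things; names that differ only in an ending like _2 or _b are one class to them, and where a whole thing is asked for, a point or a joint stands for the part that bears it (a point fixed in the world has none). Each returns a list of dicts, best first, with "score" (0 to 1); they miss things now and then, are a little off and sometimes report something else, mostly with a low value. They report only what shows in the picture. A call takes as long as a camera call. They do not tell look-alikes from the thing itself.
- viewer.recognise(target, picture): "rect" ([left, top, right, bottom] in pixels, round what is visible of it).
The state is a dict: "time_s": time; "qpos": joint angles; "joint_vel": joint speeds; "tau": joint torques, N m; "ee_pos": TCP position; "eef_rot": TCP orientation; "force": force on the tool from outside, world axes, zero at the start; "moment": the same for the moment, N m; "grip_width": finger opening in m; "grip_force": force on a finger pad.
Only numpy, scipy, OpenCV 4.12 (cv2) and the standard library are available. Lean on these libraries where they do the work, as an engineer would, in place of code of your own. Each camera call takes 0.05 s, during which the arm holds its last target. There are 200 camera calls.

TASK

Zero the empty scale by pressing its green key fully down. Then slide the blue lidded tin up the ramp onto the scale's square platform, without lifting or tipping it, and leave it standing centred there so that no edge of it overhangs the platform. Do not disturb the bread stamp, the mug or the bowl that stand around the scale.

Things in the scene. Friction and masses are not known exactly. Their poses are not given: they have to be found in the camera images.
- platform (a point): Centre of the top of the scale's square steel platform, 24 mm above the table. The platform is 180 x 180 mm, flat, with no rim; the scale is fixed to the table and its yaw varies. Axes: z up; +y points horizontally to the ramp side, +x to the low white console beside the platform (console 75 mm along x, 150 mm along y, centred 142 mm from this point in +x, its top 34 mm above the table; the key stands on it).
- ramp: Fixed aluminium ramp with yellow stripes along its two sides, on the +y side of the platform. Its frame's origin is at table height under the platform's centre, with the platform's axes. It is 220 mm wide (x), starts flush with the table at y = 210 mm and rises evenly (11 degrees) to meet the platform's edge, level with its top, at y = 90 mm.
- tare_key_top (a point): Centre of the top of the round green key, 30 mm in diameter, in a black housing on the white console (142 mm in +x and 45 mm in +y from the platform's centre). Pressed straight down.
- tare_key (a joint): Travel of the green key in m: 0 when released, 0.006 fully down. Springs back; fully down takes about 4 N.
- tin: Loose round blue tin with a blue lid: base 140 mm in diameter, lid rim 143 mm, body and lid 56 mm high, with a round dark wooden knob (22 mm) on the lid, top at 80 mm. About 0.5 to 0.95 kg. Origin: centre of its underside; z up. It starts on the table a little way out from the foot of the ramp (its centre 300 to 350 mm from the platform's centre in the platform's +y), up to 45 mm to either side of the ramp's middle line.
- stamp: Bystander: turned dark wooden bread stamp standing upright, 54 mm in diameter, 88 mm high, near a corner of the platform, on the robot's side and away from the ramp (about 100 mm in -x and 155 mm in -y from the platform's centre). Origin: centre of its foot.
- mug: Bystander: white mug, 76 mm in diameter, 85 mm high, on the far side of the ramp (about 200 mm from the ramp's middle line). Origin: centre of its underside.
- bowl: Bystander: blue bowl, 140 mm in diameter, 50 mm high, behind the platform on the side away from the ramp. Origin: centre of its underside.
Mind the look-alikes: they are no part of the job. What is meant by the tin is not orange or red, and is the larger of those in its own colour.

How it is judged:
On the way, in this order (a step that is already met when the one before it is completed fails the run):
1. the green key is pressed down (at least 5 mm) while the tin is still off the scale (value of joint tare_key above 0.005 m and y of tin in the frame of platform above 0.22 m), for 0.05 s.
2. the tin rides on the ramp (contact force between tin and ramp above 0.5 N and y of tin in the frame of platform between 0.1 and 0.2 m), for 0.05 s.
At the end, for the whole second after the job is handed in: The tin stands upright, at rest and released, on the platform with its centre within 20 mm of the platform's centre along each side of the platform (so nothing of its 140 mm base overhangs the 180 mm plate); the stamp, mug and bowl are within 30 mm of where they began (x of tin in the frame of platform between -0.02 and 0.02 m and y of tin in the frame of platform between -0.02 and 0.02 m and z of tin in the frame of platform between -0.004 and 0.004 m and angle between tin's own z axis and vertical below 0.05 rad and linear speed of tin below 0.01 m/s and distance of each of stamp, mug, bowl from where it was at the start of the episode below 0.03 m); the robot touches nothing.
It fails at once if the tin is lifted off the table before the ramp (more than 12 mm) (height (world z) of tin above 0.012 m and y of tin in the frame of platform above 0.29 m).
It fails at once if the tin is lifted (its underside's centre more than 40 mm above the table, 16 mm over the platform) (height (world z) of tin above 0.04 m).
It fails at once if the tin is tipped by more than 0.4 rad (angle between tin's own z axis and vertical above 0.4 rad).
It fails at once if the stamp, mug or bowl is knocked more than 30 mm from its place (distance of any of stamp, mug, bowl from where it was at the start of the episode above 0.03 m).
It also fails if it takes over 64 s, if anything falls off the work surface, if the arm or the gripper's body presses on something with over 40 N, if the wrist force passes 120 N, or if a joint passes its speed limit or range.

## Working session

There is one attempt and no reset: what is moved stays moved. The work goes in short steps, Python scripts to look and compute and a tool call to move; the robot and the scene stay as the last step left them, time stands still between calls to the robot, and variables do not carry over. Pictures are saved under pics/ and viewed, at most 10 in all, crops included, and the job is handed in when it is done.

Besides the shell and the picture viewer there is one more tool, called after ">>>" as name(argument=value, ...), one argument or row to a line, values as JSON. step_arm: Moves the arm, as the interface text tells. Shifts and turns lie within -1 to 1; 1 stands for 0.1 m of shift or 90 degrees of turn. Its arguments: {"type":"object","properties":{"plan":{"type":"array"},"grip_force":{"type":"number"}},"required":["plan"]}

```bash
mkdir -p pics; ls
cat > h.py <<'E'
import numpy as np, cv2
from station import telemetry, viewer, hand_in, ctrl
def pts(c):
    z=c["z_map"]; v,u=np.mgrid[:z.shape[0],:z.shape[1]]
    P=np.stack([(u-c["cx"])/c["fx"]*z,(v-c["cy"])/c["fy"]*z,z],-1)
    return (P-np.array(c["t"]))@np.array(c["R"])   # R^T (P-t)
E
python3 - <<'E'
from h import *
o=telemetry.get_obs(); print({k:np.round(v,3) for k,v in o.items()}); print(ctrl.tcp_to_tips)
for n in("top","side"):
    c=viewer.camera(n); cv2.imwrite(f"pics/{n}0.png",c["img"][:,:,::-1]); W=pts(c)
    np.savez(f"{n}0.npz",img=c["img"],W=W,z=c["z_map"])
    for t in("tin","tare_key","platform","ramp","stamp","mug","bowl"):
        try:
            for r in viewer.recognise(t,c)[:4]:
                a=np.array(r["rect"]).astype(int); m=(a[:2]+a[2:])//2
                print(n,t,round(r["score"],2),a,np.round(W[min(m[1],399),min(m[0],639)],3))
        except Exception as e: print(t,e)
E
```

```text
pics
{'time_s': np.float64(0.0), 'qpos': array([-1.41 ,  0.301,  1.522,  0.   ,  1.321, -0.067]), 'joint_vel': array([ 0.   , -0.   , -0.   ,  0.002,  0.   ,  0.   ]), 'tau': array([-1.0000e-03, -5.3181e+01, -3.5274e+01,  7.1000e-02,  2.4000e-02,
       -0.0000e+00]), 'ee_pos': array([ 0.124, -0.536,  0.222]), 'eef_rot': array([-3.14 , -0.   ,  0.228]), 'force': array([-0.923, -0.379, -0.509]), 'moment': array([-0.016,  0.029, -0.034]), 'grip_force': np.float64(0.0), 'grip_width': np.float64(0.094)}
0.017
top tin 0.94 [161 161 206 196] [0.562 0.33  0.037]
top tin 0.93 [148 211 195 256] [0.422 0.351 0.058]
top tin 0.7 [222 185 277 240] [0.475 0.154 0.078]
top tin 0.64 [187 260 243 320] [0.281 0.24  0.056]
top platform 0.93 [296 119 418 241] [ 0.561 -0.117  0.026]
top ramp 0.84 [298 152 348 238] [ 0.522 -0.029  0.013]
top stamp 0.54 [428 211 445 232] [ 0.456 -0.314  0.056]
top mug 0.62 [270 102 303 146] [0.712 0.07  0.002]
top bowl 0.55 [439 143 490 199] [ 0.589 -0.403  0.005]
side tin 0.83 [285 116 313 145] [0.554 0.306 0.039]
side tin 0.79 [225 117 269 150] [0.413 0.335 0.042]
side tin 0.65 [258 145 315 202] [0.467 0.118 0.055]
side tin 0.63 [167 143 229 193] [0.271 0.207 0.055]
side tare_key 0.48 [400 218 416 231] [ 0.662 -0.122  0.054]
side platform 0.57 [272 198 456 331] [ 0.548 -0.165  0.023]
side ramp 0.84 [271 198 384 264] [ 0.329 -0.553  0.628]
side stamp 0.88 [334 333 362 379] [ 0.444 -0.336  0.054]
side mug 0.59 [357 147 409 193] [0.677 0.032 0.073]
side bowl 0.88 [402 319 495 398] [ 0.608 -0.375  0.008]
```

View pics/top0.png

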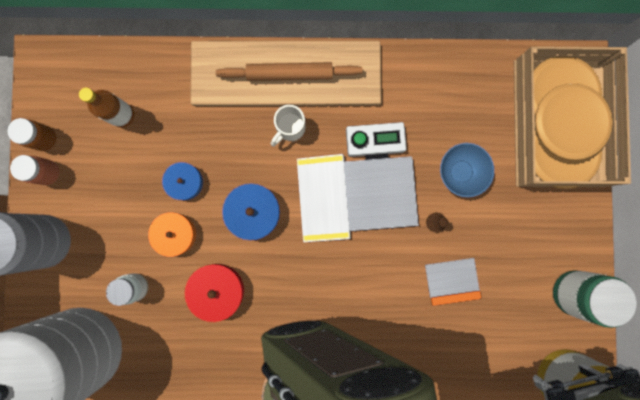

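View pics/side0.png

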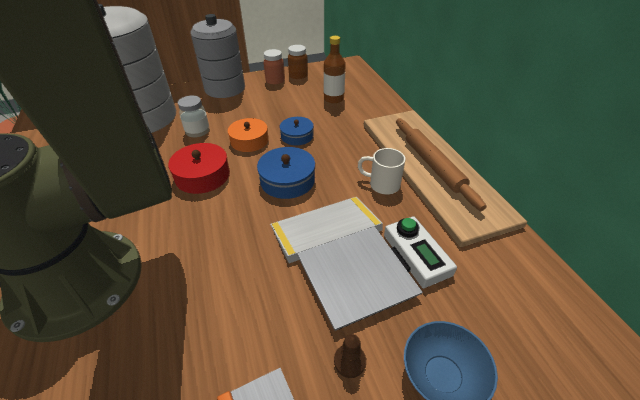

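The top view shows four lidded tins: large blue (251,212), small blue (182,181), orange (171,235) and red (213,292). The large blue one fits, being the larger of its colour and nearest the ramp foot. The key is at (360,139), the platform at about (381,195), the ramp to its left, the stamp at (437,222), the mug at (289,122) and the bowl at (467,170). The side view agrees: tin (287,172), key (408,227).

Run:
```python
from h import *
big=cv2.resize(cv2.imread("pics/top0.png")[90:260,140:500],None,fx=2.2,fy=2.2,interpolation=cv2.INTER_CUBIC); cv2.imwrite("pics/crop1.png",big)
def circ(P):
    A=np.c_[2*P,np.ones(len(P))]; s=np.linalg.lstsq(A,(P**2).sum(1),rcond=None)[0]; return s[:2],np.sqrt(s[2]+s[0]**2+s[1]**2)
for n in("top","side"):
    d=np.load(n+"0.npz"); W=d["W"]; im=d["img"]; hsv=cv2.cvtColor(im,cv2.COLOR_RGB2HSV); ok=d["z"]>0
    H,S,V=[hsv[...,i].astype(int) for i in range(3)]
    box=lambda x0,x1,y0,y1,z0,z1:ok&(W[...,0]>x0)&(W[...,0]<x1)&(W[...,1]>y0)&(W[...,1]<y1)&(W[...,2]>z0)&(W[...,2]<z1)
    m=box(.36,.60,.03,.26,.048,.066); P=W[m][:,:2].astype(np.float32)
    print(n,"lid",m.sum(),np.median(W[m][:,2]),cv2.minEnclosingCircle(P), cv2.minAreaRect(P))
    m=box(.36,.60,.03,.26,.07,.095); print("knob",m.sum(),W[m].mean(0) if m.any() else'')
    m=box(.4,.8,-.4,.1,.03,.09)&(H>45)&(H<85)&(S>100); 
    k,l,st,ce=cv2.connectedComponentsWithStats(m.astype(np.uint8))
    for i in range(1,k):
        if st[i,4]>8: print("green",st[i],np.median(W[l==i],0),W[l==i][:,2].max())
    m=box(.4,.8,-.3,.0,.019,.029)&(S<60); k,l,st,ce=cv2.connectedComponentsWithStats(m.astype(np.uint8)); i=1+st[1:,4].argmax()
    Q=W[l==i]; print("plat",len(Q),np.median(Q[:,2]),cv2.minAreaRect(Q[:,:2].astype(np.float32)))
    m=box(.6,.75,-.28,.0,.031,.039)&(S<60);Q=W[m]; print("console",len(Q),cv2.minAreaRect(Q[:,:2].astype(np.float32)))
```

```text
top lid 2434 0.05473372704434265 ((0.47918611764907837, 0.15608079731464386), 0.07148528844118118) ((0.4788171350955963, 0.15673309564590454), (0.1422361433506012, 0.1401769369840622), 45.311031341552734)
knob 59 [0.47877864 0.15505478 0.07690234]
green [353 132  14  13 135] [ 0.66530584 -0.12021595  0.05489395] 0.06180767251767625
green [377 133  20   9 153] [ 0.67211494 -0.19185871  0.03635545] 0.043412638252094043
plat 5300 0.024339010999856213 ((0.5258796811103821, -0.1557401418685913), (0.18763171136379242, 0.2220885306596756), 5.083174228668213)
console 1052 ((0.6615617871284485, -0.16510222852230072), (0.09145171195268631, 0.1501598209142685), 4.859341144561768)
side lid 1666 0.054095133573804646 ((0.4751012623310089, 0.15517157316207886), 0.0734982043504715) ((0.47607284784317017, 0.15479141473770142), (0.14209754765033722, 0.14001770317554474), 69.27533721923828)
knob 50 [0.47596696 0.1518606  0.07541187]
green [401 218  15  14 163] [ 0.66153675 -0.12292941  0.05538224] 0.05830804732309907
green [417 244  22  21 190] [ 0.67102084 -0.19187421  0.03561448] 0.03963756732053202
plat 8165 0.02433390506110093 ((0.525333046913147, -0.1602148711681366), (0.21911104023456573, 0.21488943696022034), 5.062466144561768)
console 1567 ((0.668103814125061, -0.16534411907196045), (0.07437640428543091, 0.14984458684921265), 5.130805492401123)
```

View pics/crop1.png

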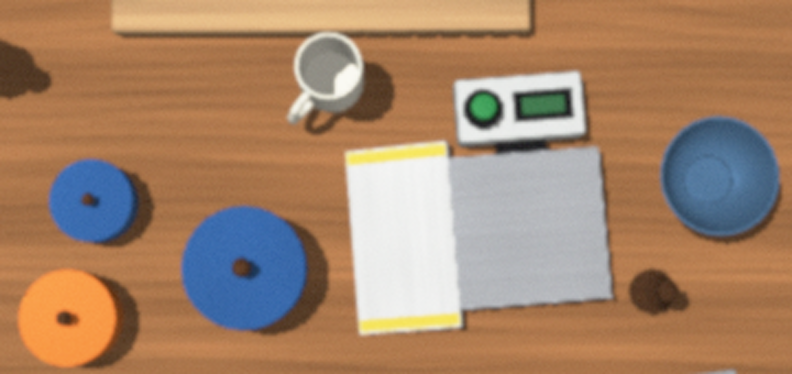

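The enlarged crop confirms the large blue tin at crop (244,267), with the small blue look-alike at (91,200).

Scale pose: yaw about +5.1°, centre about (0.526,-0.178), key about (0.663,-0.121). The key agrees with the geometry given. The tin is at about (0.4775,0.1545), or (-0.019, 0.336) in the platform frame.

Plan: press the key with closed fingers, then push the tin with the open fingers straddling its rear, which gives a stable two-point contact. First I turn the tool to yaw 95.1°, so tool x = platform +y and tool y = platform +x.

>>> step_arm(
  plan=[
    {"rz":-0.0912,"claw":1},
    {"rz":-0.0912,"claw":1},
    {"rz":-0.0912,"claw":1},
    {"rz":-0.0912,"claw":1},
    {"rz":-0.0912,"claw":1},
    {"rz":-0.0912,"claw":1},
    {"rz":-0.0912,"claw":1},
    {"rz":-0.0912,"claw":1},
    {"rz":-0.0912,"claw":1},
    {"rz":-0.0911,"claw":1},
  ],
)

```text
$.plan[0]: bad value
```

```bash
cat >> h.py <<'E'
yaw=np.radians(5.1); C=np.array([.526,-.178])
X=np.array([np.cos(yaw),np.sin(yaw)]); Y=np.array([-X[1],X[0]])
def pf(p): d=np.asarray(p)[:2]-C; return np.round([d@X,d@Y],4)
def rep(goal=None):
    o=telemetry.get_obs(); p=o["ee_pos"]; print(o["time_s"],"pos",np.round(p,4),"rot",np.round(o["eef_rot"],3),"F",np.round(o["force"],2),"w",o["grip_width"],"pf",pf(p),"tipz",p[2]-ctrl.tcp_to_tips)
    if goal is not None: d=np.array(goal)-p[:2]; print("tool dx,dy units",d@Y/.1,d@X/.1)
E
python3 -c "
from h import *
rep((.6634,-.1212)); print(pf((.4775,.1545)),pf((.6634,-.1212)))"
```

```text
0.8 pos [ 0.1242 -0.5358  0.2224] rot [-3.142  0.     0.228] F [-0.02 -0.36  0.34] w 0.09404678289100947 pf [-0.432  -0.3206] tipz 0.20544438173542107
tool dx,dy units 3.650038359726978 5.739191994846442
[-0.0188  0.3355] [0.1419 0.0444]
```

>>> step_arm(
  plan=[
    {"dx":0,"dy":0,"dz":0,"rx":0,"ry":0,"rz":-0.0912,"claw":1},
    {"dx":0,"dy":0,"dz":0,"rx":0,"ry":0,"rz":-0.0912,"claw":1},
    {"dx":0,"dy":0,"dz":0,"rx":0,"ry":0,"rz":-0.0912,"claw":1},
    {"dx":0,"dy":0,"dz":0,"rx":0,"ry":0,"rz":-0.0912,"claw":1},
    {"dx":0,"dy":0,"dz":0,"rx":0,"ry":0,"rz":-0.0912,"claw":1},
    {"dx":0,"dy":0,"dz":0,"rx":0,"ry":0,"rz":-0.0912,"claw":1},
    {"dx":0,"dy":0,"dz":0,"rx":0,"ry":0,"rz":-0.0912,"claw":1},
    {"dx":0,"dy":0,"dz":0,"rx":0,"ry":0,"rz":-0.0912,"claw":1},
    {"dx":0,"dy":0,"dz":0,"rx":0,"ry":0,"rz":-0.0912,"claw":1},
    {"dx":0,"dy":0,"dz":0,"rx":0,"ry":0,"rz":-0.0911,"claw":1},
  ],
)

```text
time_s: 1.8
ee_pos: [0.1242, -0.5358, 0.2225]
eef_rot: [3.142, -0.0, 1.666]
force: [-0.4, -0.7, -0.5]
grip_width: 0.0175
grip_force: 0.0
```

>>> step_arm(
  plan=[
    {"dx":0.18,"dy":0.28,"dz":0,"rx":0,"ry":0,"rz":0,"claw":1},
    {"dx":0.18,"dy":0.28,"dz":0,"rx":0,"ry":0,"rz":0,"claw":1},
    {"dx":0.18,"dy":0.28,"dz":0,"rx":0,"ry":0,"rz":0,"claw":1},
    {"dx":0.18,"dy":0.28,"dz":0,"rx":0,"ry":0,"rz":0,"claw":1},
    {"dx":0.18,"dy":0.28,"dz":0,"rx":0,"ry":0,"rz":0,"claw":1},
    {"dx":0.18,"dy":0.28,"dz":0,"rx":0,"ry":0,"rz":0,"claw":1},
    {"dx":0.18,"dy":0.28,"dz":0,"rx":0,"ry":0,"rz":0,"claw":1},
    {"dx":0.18,"dy":0.28,"dz":0,"rx":0,"ry":0,"rz":0,"claw":1},
    {"dx":0.18,"dy":0.28,"dz":0,"rx":0,"ry":0,"rz":0,"claw":1},
    {"dx":0.18,"dy":0.28,"dz":0,"rx":0,"ry":0,"rz":0,"claw":1},
  ],
)

```text
time_s: 2.8
ee_pos: [0.388, -0.3305, 0.2226]
eef_rot: [3.141, 0.0, 1.66]
force: [-0.2, -0.5, 0.9]
grip_width: 0.0003
grip_force: 0.0
```

>>> step_arm(
  plan=[
    {"dx":0.18,"dy":0.28,"dz":0,"rx":0,"ry":0,"rz":0,"claw":1},
    {"dx":0.18,"dy":0.28,"dz":0,"rx":0,"ry":0,"rz":0,"claw":1},
    {"dx":0.18,"dy":0.28,"dz":0,"rx":0,"ry":0,"rz":0,"claw":1},
    {"dx":0.18,"dy":0.28,"dz":0,"rx":0,"ry":0,"rz":0,"claw":1},
    {"dx":0.18,"dy":0.28,"dz":0,"rx":0,"ry":0,"rz":0,"claw":1},
    {"dx":0.18,"dy":0.28,"dz":0,"rx":0,"ry":0,"rz":0,"claw":1},
    {"dx":0.18,"dy":0.28,"dz":0,"rx":0,"ry":0,"rz":0,"claw":1},
    {"dx":0.18,"dy":0.28,"dz":0,"rx":0,"ry":0,"rz":0,"claw":1},
    {"dx":0.18,"dy":0.28,"dz":0,"rx":0,"ry":0,"rz":0,"claw":1},
    {"dx":0,"dy":0,"dz":0,"rx":0,"ry":0,"rz":0,"claw":1},
  ],
)

```text
time_s: 3.8
ee_pos: [0.6254, -0.145, 0.2216]
eef_rot: [-3.141, -0.001, 1.663]
force: [-0.8, -0.4, 0.1]
grip_width: 0.0006
grip_force: 0.0
```

```bash
python3 -c "
from h import *
rep((.6634,-.1212))"
```

```text
3.8 pos [ 0.6254 -0.145   0.2216] rot [-3.141e+00 -1.000e-03  1.663e+00] F [-0.8  -0.4   0.07] w 0.00057976123976035 pf [0.1019 0.024 ] tipz 0.20464189390297882
tool dx,dy units 0.2037439157097246 0.399608812669688
```

>>> step_arm(
  plan=[
    {"dx":0.1,"dy":0.2,"dz":0,"rx":0,"ry":0,"rz":0,"claw":1},
    {"dx":0.104,"dy":0.2,"dz":0,"rx":0,"ry":0,"rz":0,"claw":1},
    {"dx":0,"dy":0,"dz":0.3,"rx":0,"ry":0,"rz":0,"claw":1},
    {"dx":0,"dy":0,"dz":0.3,"rx":0,"ry":0,"rz":0,"claw":1},
    {"dx":0,"dy":0,"dz":0.3,"rx":0,"ry":0,"rz":0,"claw":1},
    {"dx":0,"dy":0,"dz":0.3,"rx":0,"ry":0,"rz":0,"claw":1},
    {"dx":0,"dy":0,"dz":0.18,"rx":0,"ry":0,"rz":0,"claw":1},
    {"dx":0,"dy":0,"dz":0,"rx":0,"ry":0,"rz":0,"claw":1},
    {"dx":0,"dy":0,"dz":0,"rx":0,"ry":0,"rz":0,"claw":1},
  ],
)

```text
time_s: 4.7
ee_pos: [0.6616, -0.1241, 0.0852]
eef_rot: [3.141, 0.0, 1.66]
force: [-0.7, 0.5, 0.2]
grip_width: 0.0009
grip_force: 0.0
```

```bash
python3 -c "
from h import *
rep((.6634,-.1212))
c=viewer.camera('side');cv2.imwrite('pics/side1.png',cv2.resize(c['img'][130:290,320:500,::-1],None,fx=3,fy=3))"
```

```text
4.7 pos [ 0.6616 -0.1241  0.0852] rot [3.141 0.    1.66 ] F [-0.67  0.48  0.17] w 0.0009350806530095897 pf [0.1399 0.0416] tipz 0.06823981541602017
tool dx,dy units 0.027710894373674314 0.020043080577509937
```

View pics/side1.png

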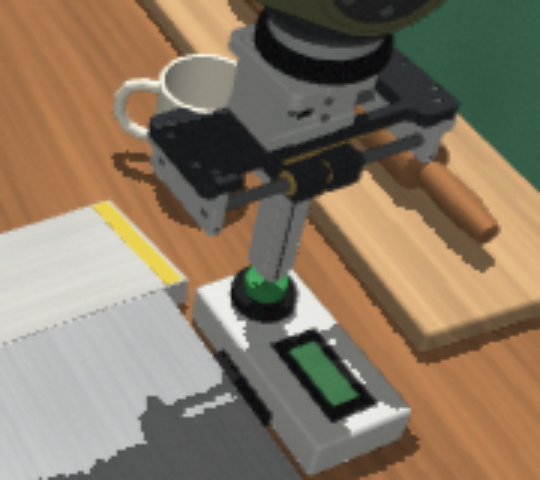

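The fingertips stand right over the green key, at about crop (270,282). I descend slowly.

>>> step_arm(
  plan=[
    {"dx":0.02,"dy":0.01,"dz":0.06,"rx":0,"ry":0,"rz":0,"claw":1},
    {"dx":0,"dy":0,"dz":0.04,"rx":0,"ry":0,"rz":0,"claw":1},
    {"dx":0,"dy":0,"dz":0.03,"rx":0,"ry":0,"rz":0,"claw":1},
    {"dx":0,"dy":0,"dz":0.03,"rx":0,"ry":0,"rz":0,"claw":1},
    {"dx":0,"dy":0,"dz":0.02,"rx":0,"ry":0,"rz":0,"claw":1},
    {"dx":0,"dy":0,"dz":0,"rx":0,"ry":0,"rz":0,"claw":1},
    {"dx":0,"dy":0,"dz":0,"rx":0,"ry":0,"rz":0,"claw":1},
  ],
)

```text
time_s: 5.45
ee_pos: [0.6625, -0.1216, 0.0672]
eef_rot: [3.141, -0.0, 1.66]
force: [-2.4, 1.1, 7.8]
grip_width: 0.0007
grip_force: 3.9
```

```bash
python3 -c "
from h import *
rep((.6634,-.1212))"
```

```text
5.45 pos [ 0.6625 -0.1216  0.0672] rot [ 3.141 -0.     1.66 ] F [-2.44  1.07  7.79] w 0.0007351970971430568 pf [0.141  0.0441] tipz 0.05023046556922679
tool dx,dy units 0.0027770743129923495 0.008937358669028995
```

>>> step_arm(
  plan=[
    {"dx":0,"dy":0,"dz":0.01,"rx":0,"ry":0,"rz":0,"claw":1},
    {"dx":0,"dy":0,"dz":0.01,"rx":0,"ry":0,"rz":0,"claw":1},
    {"dx":0,"dy":0,"dz":0,"rx":0,"ry":0,"rz":0,"claw":1},
    {"dx":0,"dy":0,"dz":0,"rx":0,"ry":0,"rz":0,"claw":1},
  ],
)

```text
time_s: 5.85
ee_pos: [0.6627, -0.1216, 0.0669]
eef_rot: [3.14, 0.0, 1.66]
force: [-9.5, 2.9, 22.2]
grip_width: 0.0006
grip_force: 10.7
```

```bash
python3 -c "
from h import *
rep((.6634,-.1212))"
```

```text
5.85 pos [ 0.6627 -0.1216  0.0669] rot [3.14 0.   1.66] F [-9.5   2.95 22.19] w 0.000605707758525907 pf [0.1412 0.044 ] tipz 0.04993509791322916
tool dx,dy units 0.0035682012820366805 0.007504627502570345
```

The key has bottomed out: 22 N with under 0.3 mm more travel. I raise, open the fingers and go behind the tin.

>>> step_arm(
  plan=[
    {"dx":0,"dy":0,"dz":-0.1,"rx":0,"ry":0,"rz":0,"claw":1},
    {"dx":0,"dy":0,"dz":-0.4,"rx":0,"ry":0,"rz":0,"claw":1},
    {"dx":0,"dy":0,"dz":-0.4,"rx":0,"ry":0,"rz":0,"claw":1},
    {"dx":0,"dy":0,"dz":-0.4,"rx":0,"ry":0,"rz":0,"claw":1},
    {"dx":0,"dy":0,"dz":-0.25,"rx":0,"ry":0,"rz":0,"claw":0},
    {"dx":0.38,"dy":-0.16,"dz":0,"rx":0,"ry":0,"rz":0,"claw":0},
    {"dx":0.38,"dy":-0.16,"dz":0,"rx":0,"ry":0,"rz":0,"claw":0},
    {"dx":0.38,"dy":-0.16,"dz":0,"rx":0,"ry":0,"rz":0,"claw":0},
    {"dx":0.38,"dy":-0.16,"dz":0,"rx":0,"ry":0,"rz":0,"claw":0},
    {"dx":0.38,"dy":-0.16,"dz":0,"rx":0,"ry":0,"rz":0,"claw":0},
  ],
)

```text
time_s: 6.85
ee_pos: [0.5647, 0.0616, 0.2194]
eef_rot: [3.142, 0.0, 1.66]
force: [1.6, 0.2, -0.5]
grip_width: 0.0451
grip_force: 0.0
```

>>> step_arm(
  plan=[
    {"dx":0.38,"dy":-0.16,"dz":0,"rx":0,"ry":0,"rz":0,"claw":0},
    {"dx":0.38,"dy":-0.16,"dz":0,"rx":0,"ry":0,"rz":0,"claw":0},
    {"dx":0.38,"dy":-0.16,"dz":0,"rx":0,"ry":0,"rz":0,"claw":0},
    {"dx":0.38,"dy":-0.16,"dz":0,"rx":0,"ry":0,"rz":0,"claw":0},
    {"dx":0.38,"dy":-0.16,"dz":0,"rx":0,"ry":0,"rz":0,"claw":0},
    {"dx":0,"dy":0,"dz":0,"rx":0,"ry":0,"rz":0,"claw":0},
    {"dx":0,"dy":0,"dz":0,"rx":0,"ry":0,"rz":0,"claw":0},
  ],
)

```text
time_s: 7.55
ee_pos: [0.4689, 0.2429, 0.2195]
eef_rot: [3.141, 0.0, 1.662]
force: [-0.6, -0.0, -0.9]
grip_width: 0.0937
grip_force: 0.0
```

```bash
python3 -c "
from h import *
rep(C-.019*X+.425*Y)"
```

```text
7.55 pos [0.4689 0.2429 0.2195] rot [3.141 0.    1.662] F [-0.58 -0.03 -0.9 ] w 0.09372032078202816 pf [-0.0195  0.4243] tipz 0.2024957525978881
tool dx,dy units 0.007382076194104296 0.004577761166389486
```

>>> step_arm(
  plan=[
    {"dx":0,"dy":0,"dz":0.35,"rx":0,"ry":0,"rz":0,"claw":0},
    {"dx":0,"dy":0,"dz":0.35,"rx":0,"ry":0,"rz":0,"claw":0},
    {"dx":0,"dy":0,"dz":0.35,"rx":0,"ry":0,"rz":0,"claw":0},
    {"dx":0,"dy":0,"dz":0.35,"rx":0,"ry":0,"rz":0,"claw":0},
    {"dx":0,"dy":0,"dz":0.35,"rx":0,"ry":0,"rz":0,"claw":0},
    {"dx":0,"dy":0,"dz":0.135,"rx":0,"ry":0,"rz":0,"claw":0},
    {"dx":0,"dy":0,"dz":0,"rx":0,"ry":0,"rz":0,"claw":0},
    {"dx":0,"dy":0,"dz":0,"rx":0,"ry":0,"rz":0,"claw":0},
  ],
)

```text
time_s: 8.35
ee_pos: [0.47, 0.2424, 0.0322]
eef_rot: [3.14, -0.0, 1.66]
force: [-0.6, 0.8, -0.0]
grip_width: 0.0939
grip_force: 0.0
```

```bash
python3 -c "
from h import *
rep()
c=viewer.camera('side');cv2.imwrite('pics/side2.png',cv2.resize(c['img'][80:280,180:440,::-1],None,fx=2.5,fy=2.5))"
```

```text
8.35 pos [0.47   0.2424 0.0322] rot [ 3.14 -0.    1.66] F [-0.56  0.83 -0.05] w 0.09388894712324623 pf [-0.0184  0.4237] tipz 0.015234613540226212
```

View pics/side2.png

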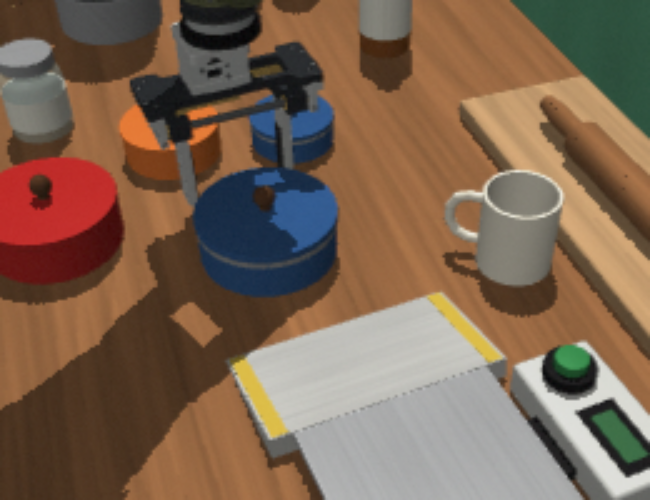

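The fingers straddle the tin's rear at crop (190,200) and (287,165), clear of the orange and small blue tins. I start the push, drifting toward the ramp's middle line.

>>> step_arm(
  plan=[
    {"dx":-0.12,"dy":0,"dz":0,"rx":0,"ry":0,"rz":0,"claw":0},
    {"dx":-0.1,"dy":0,"dz":0,"rx":0,"ry":0,"rz":0,"claw":0},
    {"dx":-0.08,"dy":0,"dz":0,"rx":0,"ry":0,"rz":0,"claw":0},
    {"dx":-0.08,"dy":0,"dz":0,"rx":0,"ry":0,"rz":0,"claw":0},
    {"dx":-0.1,"dy":0.02,"dz":0,"rx":0,"ry":0,"rz":0,"claw":0},
    {"dx":-0.1,"dy":0.02,"dz":0,"rx":0,"ry":0,"rz":0,"claw":0},
    {"dx":-0.1,"dy":0.02,"dz":0,"rx":0,"ry":0,"rz":0,"claw":0},
    {"dx":-0.1,"dy":0.02,"dz":0,"rx":0,"ry":0,"rz":0,"claw":0},
    {"dx":-0.1,"dy":0.02,"dz":0,"rx":0,"ry":0,"rz":0,"claw":0},
    {"dx":-0.1,"dy":0.02,"dz":0,"rx":0,"ry":0,"rz":0,"claw":0},
  ],
)

```text
time_s: 9.4
ee_pos: [0.4901, 0.1461, 0.0319]
eef_rot: [3.14, -0.002, 1.66]
force: [-2.7, 12.5, 6.5]
grip_width: 0.0941
grip_force: 5.7
```

```bash
cat >> h.py <<'E'
def tin():
    for n in("top","side"):
        c=viewer.camera(n); W=pts(c); h=cv2.cvtColor(c["img"],cv2.COLOR_RGB2HSV).astype(int)
        q=np.stack([(W[...,:2]-C)@X,(W[...,:2]-C)@Y],-1)
        m=(c["z_map"]>0)&(abs(q[...,0])<.13)&(q[...,1]>-.11)&(q[...,1]<.43)&(W[...,2]>.045)&(W[...,2]<.1)&(h[...,0]>100)&(h[...,0]<130)&(h[...,1]>100)
        k,l,st,_=cv2.connectedComponentsWithStats(m.astype(np.uint8)); 
        if k<2: print(n,"none"); continue
        i=1+st[1:,4].argmax(); Q=q[l==i]; (cx,r)=cv2.minEnclosingCircle(Q.astype(np.float32)); z=W[l==i][:,2]
        print(n,"tin pf",np.round(cx,4),"r",round(r,4),"n",len(Q),"z",np.round([np.percentile(z,5),np.median(z),np.percentile(z,95)],3))
    return c
E
python3 -c "
from h import *
rep();tin()"
```

```text
9.4 pos [0.4901 0.1461 0.0319] rot [ 3.14e+00 -2.00e-03  1.66e+00] F [-2.68 12.46  6.5 ] w 0.09413015351508361 pf [-0.0069  0.326 ] tipz 0.01487972467008894
top tin pf [-0.0083  0.2609] r 0.0693 n 1570 z [0.053 0.057 0.061]
side tin pf [-0.004   0.2633] r 0.0756 n 1877 z [0.053 0.056 0.058]
```

>>> step_arm(
  plan=[
    {"dx":-0.08,"dy":0.01,"dz":-0.02,"rx":0,"ry":0,"rz":0,"claw":0},
    {"dx":-0.08,"dy":0.01,"dz":-0.02,"rx":0,"ry":0,"rz":0,"claw":0},
    {"dx":-0.08,"dy":0.01,"dz":-0.02,"rx":0,"ry":0,"rz":0,"claw":0},
    {"dx":-0.08,"dy":0.01,"dz":-0.02,"rx":0,"ry":0,"rz":0,"claw":0},
    {"dx":-0.08,"dy":0.01,"dz":-0.02,"rx":0,"ry":0,"rz":0,"claw":0},
    {"dx":-0.08,"dy":0.01,"dz":-0.02,"rx":0,"ry":0,"rz":0,"claw":0},
    {"dx":-0.08,"dy":0,"dz":-0.02,"rx":0,"ry":0,"rz":0,"claw":0},
    {"dx":-0.08,"dy":0,"dz":-0.02,"rx":0,"ry":0,"rz":0,"claw":0},
  ],
)

```text
time_s: 10.3
ee_pos: [0.501, 0.0825, 0.0469]
eef_rot: [-3.141, -0.001, 1.66]
force: [0.1, 5.1, -2.9]
grip_width: 0.094
grip_force: 2.7
```

```bash
python3 -c "
from h import *
rep();tin()"
```

```text
10.3 pos [0.501  0.0825 0.0469] rot [-3.141e+00 -1.000e-03  1.660e+00] F [ 0.11  5.13 -2.91] w 0.09399547326759344 pf [-0.0017  0.2617] tipz 0.029865050911586817
top tin pf [-0.0025  0.1951] r 0.068 n 1334 z [0.067 0.07  0.074]
side tin pf [-0.0025  0.1971] r 0.0719 n 2147 z [0.064 0.068 0.071]
```

The rising fingers are slightly lifting the tin's rear, so I hold height now.

>>> step_arm(
  plan=[
    {"dx":-0.06,"dy":0.01,"dz":0.02,"rx":0,"ry":0,"rz":0,"claw":0},
    {"dx":-0.06,"dy":0.01,"dz":0.02,"rx":0,"ry":0,"rz":0,"claw":0},
    {"dx":-0.06,"dy":0,"dz":0,"rx":0,"ry":0,"rz":0,"claw":0},
    {"dx":-0.06,"dy":0,"dz":0,"rx":0,"ry":0,"rz":0,"claw":0},
    {"dx":-0.06,"dy":0,"dz":0,"rx":0,"ry":0,"rz":0,"claw":0},
    {"dx":-0.06,"dy":0,"dz":0,"rx":0,"ry":0,"rz":0,"claw":0},
    {"dx":-0.06,"dy":0,"dz":0,"rx":0,"ry":0,"rz":0,"claw":0},
  ],
)

```text
time_s: 11.1
ee_pos: [0.507, 0.0411, 0.0427]
eef_rot: [-3.141, -0.0, 1.66]
force: [-0.8, 5.1, -3.3]
grip_width: 0.0939
grip_force: 2.8
```

```bash
python3 -c "
from h import *
rep();c=tin();cv2.imwrite('pics/side3.png',cv2.resize(c['img'][110:310,220:480,::-1],None,fx=2.5,fy=2.5))"
```

```text
11.1 pos [0.507  0.0411 0.0427] rot [-3.141 -0.     1.66 ] F [-0.84  5.1  -3.28] w 0.09387513154358382 pf [0.0005 0.2199] tipz 0.02573071378221707
top tin pf [-1.000e-04  1.543e-01] r 0.0688 n 1183 z [0.067 0.073 0.079]
side tin pf [-0.0012  0.1578] r 0.0719 n 2012 z [0.055 0.069 0.077]
```

View pics/side3.png

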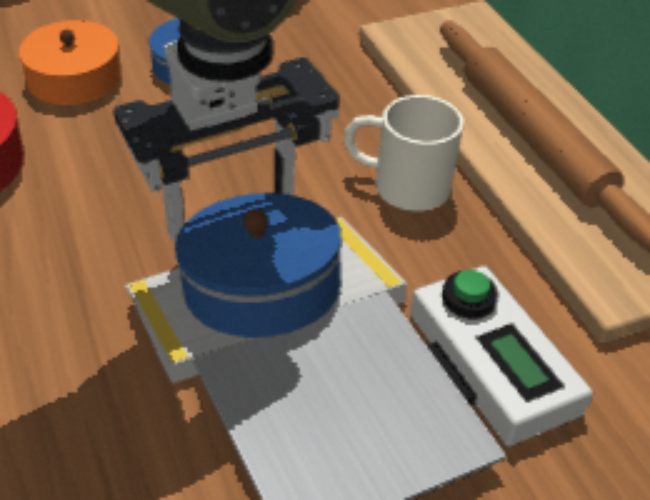

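The tin rides on the ramp, centred at crop (258,265), with the front just at the platform's edge. I continue, following the slope.

>>> step_arm(
  plan=[
    {"dx":-0.06,"dy":0,"dz":0,"rx":0,"ry":0,"rz":0,"claw":0},
    {"dx":-0.06,"dy":0,"dz":0,"rx":0,"ry":0,"rz":0,"claw":0},
    {"dx":-0.06,"dy":0,"dz":0,"rx":0,"ry":0,"rz":0,"claw":0},
    {"dx":-0.06,"dy":0,"dz":-0.01,"rx":0,"ry":0,"rz":0,"claw":0},
    {"dx":-0.06,"dy":0,"dz":-0.01,"rx":0,"ry":0,"rz":0,"claw":0},
    {"dx":-0.06,"dy":0,"dz":-0.01,"rx":0,"ry":0,"rz":0,"claw":0},
    {"dx":-0.06,"dy":0,"dz":-0.01,"rx":0,"ry":0,"rz":0,"claw":0},
    {"dx":-0.06,"dy":0,"dz":-0.01,"rx":0,"ry":0,"rz":0,"claw":0},
    {"dx":-0.06,"dy":0,"dz":-0.01,"rx":0,"ry":0,"rz":0,"claw":0},
    {"dx":-0.06,"dy":0,"dz":-0.01,"rx":0,"ry":0,"rz":0,"claw":0},
  ],
)

```text
time_s: 12.2
ee_pos: [0.5144, -0.0155, 0.0527]
eef_rot: [3.136, -0.004, 1.661]
force: [-4.3, 36.6, 28.5]
grip_width: 0.094
grip_force: 19.1
```

```bash
python3 -c "
from h import *
rep();tin()"
```

```text
12.2 pos [ 0.5144 -0.0155  0.0527] rot [ 3.136 -0.004  1.661] F [-4.29 36.62 28.47] w 0.09400994593292138 pf [0.0029 0.1629] tipz 0.03571790830649319
top tin pf [0.0034 0.0951] r 0.0688 n 903 z [0.075 0.085 0.09 ]
side tin pf [0.0013 0.1019] r 0.0713 n 2364 z [0.066 0.08  0.088]
```

The tin wants to tip forward onto the plate but the fingers hold its rear down by friction. I back off a little and re-measure.

>>> step_arm(
  plan=[
    {"dx":0.03,"dy":0,"dz":-0.03,"rx":0,"ry":0,"rz":0,"claw":0},
    {"dx":0.06,"dy":0,"dz":-0.02,"rx":0,"ry":0,"rz":0,"claw":0},
    {"dx":0.06,"dy":0,"dz":0,"rx":0,"ry":0,"rz":0,"claw":0},
    {"dx":0,"dy":0,"dz":0,"rx":0,"ry":0,"rz":0,"claw":0},
    {"dx":0,"dy":0,"dz":0,"rx":0,"ry":0,"rz":0,"claw":0},
  ],
)

```text
time_s: 12.8
ee_pos: [0.5111, -0.0037, 0.0547]
eef_rot: [-3.141, 0.0, 1.66]
force: [0.6, 0.2, -0.5]
grip_width: 0.0935
grip_force: 0.0
```

```bash
python3 -c "
from h import *
rep();c=tin();cv2.imwrite('pics/side4.png',cv2.resize(c['img'][110:310,220:480,::-1],None,fx=2.5,fy=2.5))"
```

```text
12.8 pos [ 0.5111 -0.0037  0.0547] rot [-3.141  0.     1.66 ] F [ 0.57  0.24 -0.48] w 0.0935451718255591 pf [0.0007 0.1749] tipz 0.03774491695316093
top tin pf [0.003  0.0946] r 0.0695 n 1248 z [0.076 0.084 0.09 ]
side tin pf [0.0009 0.102 ] r 0.0712 n 2364 z [0.066 0.08  0.089]
```

View pics/side4.png

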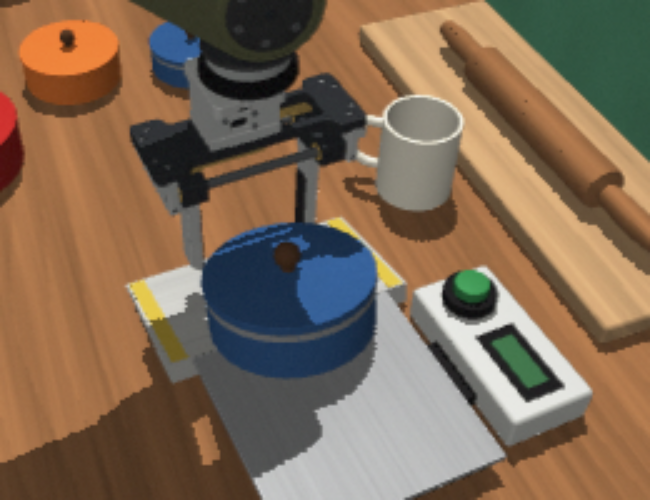

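The tin rests tilted on the ramp, on the verge of tipping onto the plate. I push again while raising the fingers so that friction helps it flatten.

>>> step_arm(
  plan=[
    {"dx":-0.06,"dy":0,"dz":0,"rx":0,"ry":0,"rz":0,"claw":0},
    {"dx":-0.06,"dy":0,"dz":0,"rx":0,"ry":0,"rz":0,"claw":0},
    {"dx":-0.05,"dy":0,"dz":-0.03,"rx":0,"ry":0,"rz":0,"claw":0},
    {"dx":-0.05,"dy":0,"dz":-0.03,"rx":0,"ry":0,"rz":0,"claw":0},
    {"dx":-0.05,"dy":0,"dz":-0.03,"rx":0,"ry":0,"rz":0,"claw":0},
    {"dx":-0.05,"dy":0,"dz":-0.02,"rx":0,"ry":0,"rz":0,"claw":0},
  ],
)

```text
time_s: 13.5
ee_pos: [0.5142, -0.0356, 0.0663]
eef_rot: [3.141, -0.001, 1.66]
force: [0.0, 3.5, -3.2]
grip_width: 0.0937
grip_force: 2.0
```

```bash
python3 -c "
from h import *
rep();tin()"
```

```text
13.5 pos [ 0.5142 -0.0356  0.0663] rot [ 3.141e+00 -1.000e-03  1.660e+00] F [ 0.04  3.49 -3.2 ] w 0.09370686046877977 pf [0.0009 0.1428] tipz 0.04926352960125775
top tin pf [0.0013 0.0761] r 0.0684 n 808 z [0.075 0.078 0.082]
side tin pf [0.0003 0.079 ] r 0.0721 n 3340 z [0.053 0.078 0.08 ]
```

>>> step_arm(
  plan=[
    {"dx":-0.06,"dy":0,"dz":0,"rx":0,"ry":0,"rz":0,"claw":0},
    {"dx":-0.07,"dy":0,"dz":0,"rx":0,"ry":0,"rz":0,"claw":0},
    {"dx":-0.07,"dy":0,"dz":0,"rx":0,"ry":0,"rz":0,"claw":0},
    {"dx":-0.07,"dy":0,"dz":0,"rx":0,"ry":0,"rz":0,"claw":0},
    {"dx":-0.07,"dy":0,"dz":0,"rx":0,"ry":0,"rz":0,"claw":0},
    {"dx":-0.07,"dy":0,"dz":0,"rx":0,"ry":0,"rz":0,"claw":0},
    {"dx":-0.07,"dy":0,"dz":0,"rx":0,"ry":0,"rz":0,"claw":0},
    {"dx":-0.07,"dy":0,"dz":0,"rx":0,"ry":0,"rz":0,"claw":0},
    {"dx":-0.05,"dy":0,"dz":0,"rx":0,"ry":0,"rz":0,"claw":0},
    {"dx":-0.03,"dy":0,"dz":0,"rx":0,"ry":0,"rz":0,"claw":0},
  ],
)

```text
time_s: 14.6
ee_pos: [0.5197, -0.0981, 0.066]
eef_rot: [3.142, -0.001, 1.66]
force: [-0.3, 8.8, 5.2]
grip_width: 0.0941
grip_force: 4.2
```

```bash
python3 -c "
from h import *
rep();tin()"
```

```text
14.6 pos [ 0.5197 -0.0981  0.066 ] rot [ 3.142e+00 -1.000e-03  1.660e+00] F [-0.32  8.8   5.2 ] w 0.09410319941756605 pf [0.0009 0.0801] tipz 0.04900676615407909
top tin pf [0.0043 0.0075] r 0.0678 n 470 z [0.075 0.078 0.082]
side tin pf [0.0019 0.02  ] r 0.0749 n 3584 z [0.076 0.078 0.08 ]
```

>>> step_arm(
  plan=[
    {"dx":-0.05,"dy":0,"dz":0,"rx":0,"ry":0,"rz":0,"claw":0},
    {"dx":-0.05,"dy":0,"dz":0,"rx":0,"ry":0,"rz":0,"claw":0},
    {"dx":-0.03,"dy":0,"dz":0,"rx":0,"ry":0,"rz":0,"claw":0},
    {"dx":0,"dy":0,"dz":0,"rx":0,"ry":0,"rz":0,"claw":0},
    {"dx":0.1,"dy":0,"dz":0,"rx":0,"ry":0,"rz":0,"claw":0},
    {"dx":0.3,"dy":0,"dz":0,"rx":0,"ry":0,"rz":0,"claw":0},
    {"dx":0.4,"dy":0,"dz":-0.1,"rx":0,"ry":0,"rz":0,"claw":0},
    {"dx":0.3,"dy":0,"dz":-0.4,"rx":0,"ry":0,"rz":0,"claw":0},
    {"dx":0.3,"dy":0,"dz":-0.4,"rx":0,"ry":0,"rz":0,"claw":0},
    {"dx":0.3,"dy":0,"dz":-0.4,"rx":0,"ry":0,"rz":0,"claw":0},
  ],
)

```text
time_s: 15.7
ee_pos: [0.505, 0.0595, 0.1972]
eef_rot: [-3.141, 0.0, 1.66]
force: [1.4, -0.1, -0.6]
grip_width: 0.0943
grip_force: 0.0
```

```bash
python3 -c "
from h import *
rep();c=tin();cv2.imwrite('pics/side5.png',c['img'][:,:,::-1])
c=viewer.camera('top');W=pts(c);h=cv2.cvtColor(c['img'],cv2.COLOR_RGB2HSV)
a=c['img'][100:260,260:500,::-1];cv2.imwrite('pics/top5.png',cv2.resize(a,None,fx=3,fy=3))
for n in ('side','top'):
  c=viewer.camera(n)
  for t in('stamp','mug','bowl'): print(n,t,[np.array(r['rect']).astype(int) for r in viewer.recognise(t,c)[:1]])"
```

```text
15.7 pos [0.505  0.0595 0.1972] rot [-3.141  0.     1.66 ] F [ 1.38 -0.15 -0.61] w 0.09425355849890925 pf [1.000e-04 2.384e-01] tipz 0.1802419444798885
top tin pf [0.0016 0.0051] r 0.0712 n 2432 z [0.075 0.079 0.083]
side tin pf [0.0001 0.0044] r 0.0717 n 4073 z [0.055 0.078 0.08 ]
side stamp [array([332, 332, 363, 377])]
side mug [array([335, 334, 362, 376])]
side bowl [array([402, 321, 499, 398])]
top stamp [array([424, 212, 444, 233])]
top mug [array([269, 102, 301, 145])]
top bowl [array([438, 142, 495, 199])]
```

View pics/top5.png

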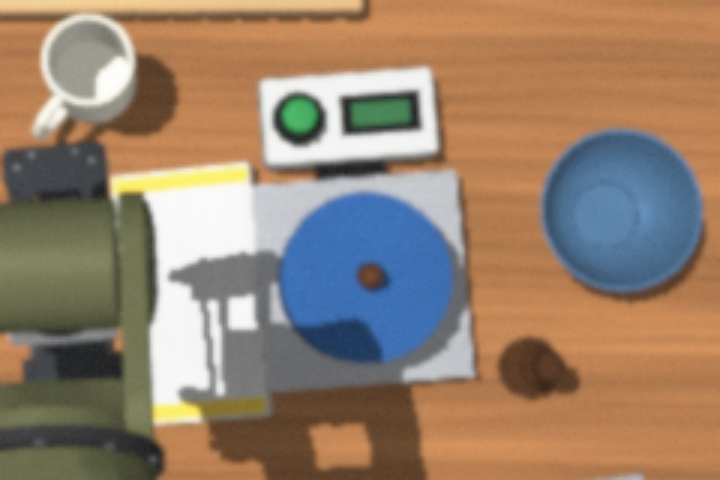

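The tin stands flat on the plate, with its lid centre at crop (368,278) and the plate margins visible all round. Measured offset is about (1, 5) mm. The bystanders are unmoved and the arm is clear.

```bash
python3 -c "
from h import *
print(hand_in())"
```

```text
the job is handed in; nothing more can be done
None
```

I pressed the green key fully down, then pushed the blue tin up the ramp; it now stands flat on the platform about 5 mm from centre. The stamp, mug and bowl are undisturbed, and the job is handed in, though no verdict came back.

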